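# Put the forceps away and close the instrument case

## Task

Put the forceps from the bench away inside the open instrument case, lying flat on its floor. Then push the standing lid from behind until it goes over and let go, so that it swings down by its own weight onto the catch; press the lid gently down near its front edge, with the fingers, until the catch snaps over it, and keep it pressed down with about 12 N for a good second to bed it, then leave it shut. Never lean on the case with more than 25 N, and do not knock the other things about.

Things in the scene. Friction and masses are not known exactly. Their poses are not given: they have to be found in the camera images.
- case: Instrument case, fixed to the bench: grey plastic tub 130 mm deep (its x), 190 mm wide (its y), 50 mm high, 5 mm walls. Origin: centre of its underside; x points from the catch (front) to the hinge (back), z up. Lid hinged along the back rim. The front has a sprung steel catch, 22 mm wide, 20 mm proud of the wall, its tip 81 mm above the bench.
- case_floor (a point): Centre of the case's inside floor (flat rubber liner, 120 x 180 mm, 16 mm above the bench, 34 mm below the rim); axes as the case.
- lid (a joint): Lid angle in rad: 0 flat on the rim, 1.57 upright, stop at 1.85 (leaning back); starts at 1.62 to 1.80. The stiff, damped hinge holds the lid near upright; pushed forward it falls by itself from somewhere between 1.3 and 1.05, within about two seconds, and rests on top of the catch at about 0.12, not yet shut. No finger may touch it from 0.8 to 0.25. Shut under the catch it reads 0 to 0.045.
- lid_hinge (a point): Point on the hinge line, mid-width: 65 mm behind the case's centre and 51 mm above its underside. Axes turn with the lid; at lid angle 0 they are the case's. The shut lid lies on two rubber stop buttons on the front rim (at its left and right), screwed up to an unmeasured height of 0.5 to 5.5 mm that differs each time.
- lid_press (a point): Where to press: on the lid's outside face, mid-width, 110 mm from the hinge line, 20 mm from the front edge; 59 mm above the case's underside at lid angle 0, up to 5 mm more when shut, by the stop buttons. The lid is a flat aluminium plate 130 x 190 x 8 mm, 0.2 kg, outside 8 mm above the hinge line; a 40 mm wide wire bar stands 12 mm out from the middle of its front edge.
- catch (a joint): Angle of the sprung catch in rad: 0 at rest; grows as the lid's wire bar pushes it outward (about 0.11 just before it snaps back). It takes 8 to 10 N at lid_press to drive the lid past the catch, at lid angle about 0.09; the catch then snaps back to 0, the lid drops ahead of the fingers onto its stop buttons, and pressed there it hardly yields.
- forceps: Steel forceps lying flat on the bench to the left of the case: 128 mm long (its x), 16 mm wide (its y, about the middle), 9 mm high, 22 g. Origin: middle of the underside; z up.
- timer: Bystander: white bench timer, 60 x 64 x 19 mm, origin under its centre.
- marker: Bystander: black marker pen lying on the bench, 137 x 11 x 12 mm, origin under its middle.
- tape: Bystander: roll of tape lying flat, 68 mm across, 19 mm high, origin under its centre.
- bottle: Bystander: white screw-cap bottle, 66 mm across, 106 mm high, origin under its centre.

How it is judged:
By the outcome, as a careful person would: the job done as asked, in the order asked, and still so for the second after the job is handed in, with the robot touching nothing.
It also fails if it takes over 67 s, if anything falls off the work surface, if the arm or the gripper's body presses on something with over 40 N, if the wrist force passes 120 N, or if a joint passes its speed limit or range.

## Robot

A 6-joint arm with a two-finger parallel gripper is mounted at the origin on a cart in front of the work surface, level with it; the furniture and walls round the work are solid. World frame = base frame: x ahead of the robot, y to its left, z up, the work surface at z = 0. Lengths are in m, angles in rad, forces in N, time in s.
With the tool pointing down it reaches from about 0.35 to 0.725 m from the base axis. Payload 6 kg.
Tool frame: the origin (TCP) lies midway between the tips of the shut fingers; the grasp point (between the pads) lies 19 mm behind it; z points along the fingers, y is the line along which they close (so a half turn about z gives the same grasp; the last joint's range is limited). The gripper opens to 85 mm and grips with 20 to 120 N. Pads are 22 mm wide; open, the fingers measure 114 mm over their backs; the gripper's body (76 mm by 85 mm) begins 54 mm behind the grasp point. The pads swing forward as they close: fully open they stand 13 mm farther back than shut.
Start: joints at [1.641, 0.04, 0.085, 0, -1.615, -0.334], TCP at [0.156, 0.579, 0.231] pointing down, gripper open.
Joint ranges: [-2.56, 2.56], [-1.29, 2.01], [-1.08, 1.49], [-3.29, 1.98], [-2.81, -0.18], [-2.99, 2.99]. Speed limits (rad/s): [2.57, 2.57, 3.01, 3.14, 3.14, 3.14].

## Interface

Orientations are given as a 3x3 rotation matrix whose columns are the frame's x, y, z axes.
In Python, from station import r gives the robot as it stands. The module is installed in compiled form; this text tells all that it offers.
- The arm moves only by the shell command python3 -m creep 'ROWS' [FORCE]. ROWS is JSON, one flat list of numbers, 7 for each row, row after row: the shift along the world's x, y, z in mm, then the turn, a rotation vector about the world's x, y, z in rad, then the closure, from 0 (fully open) to 1 (shut). In form: [x, y, z, ax, ay, az, hand, x, y, z, ax, ay, az, hand, ...]. A call has 1 to 5 rows; each row is the pose to reach, as a shift and turn from the pose commanded when the call began; what a row does not reach only later rows make up. A row lasts 1/12 s, in which the tool goes at most 41.7 mm and 7.16 degrees, less where a joint would pass 70% of its speed; a pose out of reach is approached as far as the arm can. A call with a gripper value outside its range is refused whole. The fingers move at their own pace and stop on an object; FORCE is the grip in N (left out, the last holds). Time passes only in rows, so rows that repeat a pose let the fingers close. It gives the time, the measured TCP pose, the force, the opening and the grip force at its end, in the units of the state.
- r.state(): the state, without advancing time (a new reading comes with each control period).
- r.camera(name): name is "scene" or "side" or "wrist"; returns a dict with "color" (384x512x3 uint8, red, green, blue), "fov_y" (degrees; the focal length in pixels is half the picture's height over the tangent of half this angle, whatever the lens; pixels are square), "cx", "cy" (the principal point, pixels), "k1" (the pictures are not rectified: a ray, as slopes to the right and down, at radius r is drawn at 1 + k1 r^2 times it, then the intrinsics apply), "T" (4x4, takes a point from camera to world coordinates). Camera axes: x right, y down, z forward; pixel columns grow to the right and rows downward; lengths in m; the calibration is good to about 2 mm. A picture is of the moment at which its call begins. There is no depth.
- r.sign_off(): hands the job in; it is judged then, once.
The state is a dict: "t": time; "joint_pos": joint angles; "qvel": joint speeds; "joint_torque": joint torques, N m; "tool_pos": TCP position; "ee_rot": TCP orientation; "ft_force": force on the tool from outside, world axes, zero at the start; "torque": the same for the moment, N m; "grip_width": opening from 0.0 (shut) to 1.0 (fully open); "gripper_force": force on a finger pad.
Only numpy, scipy, OpenCV 4.12 (cv2) and the standard library are available. Lean on these libraries where they do the work, as an engineer would, in place of code of your own. Each camera call takes 0.05 s, during which the arm holds its last target. There are 200 camera calls.

## Working session

There is one attempt and no reset: what is moved stays moved. The work goes in short steps, Python scripts to look and compute and a shell command to move; the robot and the scene stay as the last step left them, time stands still between calls to the robot, and variables do not carry over. Pictures are saved under pics/ and viewed, at most 10 in all, crops included, and the job is handed in when it is done.

```bash
mkdir -p pics
cat > h.py <<'E'
import numpy as np, cv2
from station import r
def cam(n,save=None):
    c=r.camera(n)
    if save: cv2.imwrite('pics/'+save,c['color'][:,:,::-1])
    return c
def K(c):
    f=c['color'].shape[0]/2/np.tan(np.radians(c['fov_y'])/2)
    return np.array([[f,0,c['cx']],[0,f,c['cy']],[0,0,1.]])
def ray(c,u,v):
    p=cv2.undistortPoints(np.array([[[u,v]]],float),K(c),np.array([c['k1'],0,0,0.]))[0,0]
    T=np.array(c['T']); return T[:3,3],T[:3,:3]@np.array([p[0],p[1],1])
def onz(c,u,v,z):
    o,d=ray(c,u,v); return o+d*(z-o[2])/d[2]
def proj(c,P):
    T=np.linalg.inv(np.array(c['T'])); 
    p,_=cv2.projectPoints(np.array(P,float).reshape(-1,3),cv2.Rodrigues(T[:3,:3])[0],T[:3,3],K(c),np.array([c['k1'],0,0,0.])); return p[:,0]
def st():
    s=r.state(); print({k:np.round(s[k],3).tolist() for k in('t','tool_pos','ee_rot','ft_force','joint_pos','grip_width')})
E
python3 - <<'E'
from h import *
import pickle
cs=[cam(n) for n in('scene','side')]
pickle.dump(cs,open('c0.pkl','wb'))
for n,c in zip(('scene','side'),cs): cv2.imwrite(f'pics/{n}0.png',cv2.resize(c['color'][:,:,::-1],(800,600)));print(n,c['fov_y'],c['k1'],np.round(c['T'],3).tolist())
st()
E
```

```text
scene 56.34350511153525 -0.09158942460366402 [[-0.48, -0.375, 0.793, -0.122], [-0.877, 0.208, -0.433, 0.363], [-0.003, -0.903, -0.429, 0.456], [0.0, 0.0, 0.0, 1.0]]
side 52.54935390406938 0.04587365013231035 [[-0.999, 0.03, -0.044, 0.622], [0.054, 0.526, -0.849, 0.773], [-0.002, -0.85, -0.527, 0.575], [0.0, 0.0, 0.0, 1.0]]
{'t': 0.1, 'tool_pos': [0.156, 0.579, 0.23], 'ee_rot': [[0.965, -0.261, -0.0], [-0.261, -0.965, -0.002], [0.0, 0.002, -1.0]], 'ft_force': [0.436, 0.539, 0.951], 'joint_pos': [1.641, 0.041, 0.084, -0.0, -1.615, -0.334], 'grip_width': 1.001}
```

View pics/scene0.png

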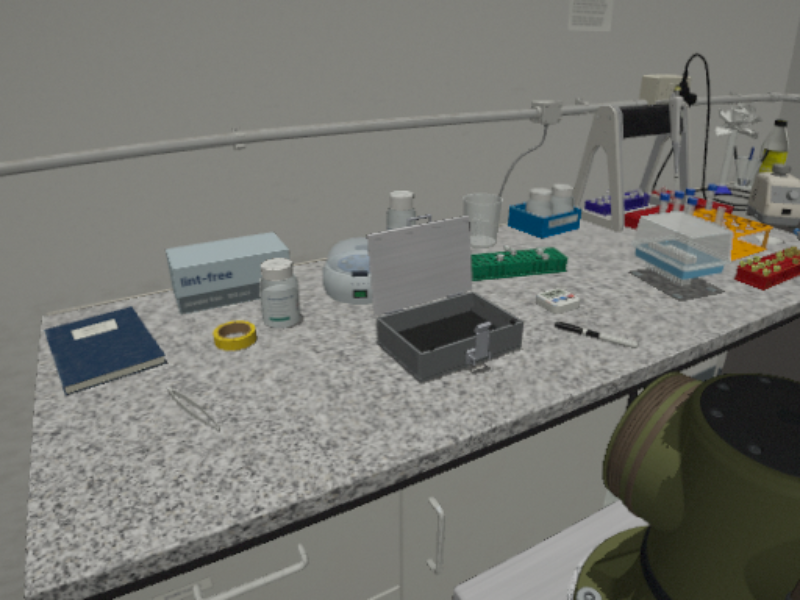

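View pics/side0.png

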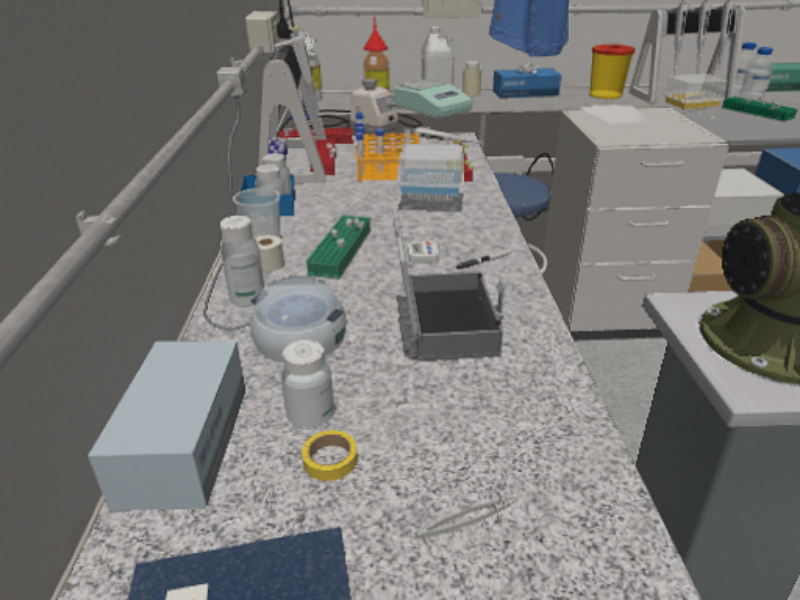

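The scene view shows the forceps from (168,390) to (220,428). The case rim corners are about (377,320), (419,347), (521,321) and (470,294), with the catch at (480,340). In the side view the forceps run from (420,535) to (515,500), and the case front is at x≈498.

Run:
```python
from h import *
import pickle
a,b=pickle.load(open('c0.pkl','rb'))
def P(c,n,pts,z):
    for u,v in pts: print(n,(u,v),np.round(onz(c,u*.64,v*.64,z),3))
P(a,'forc s',[(168,390),(220,428)],.004)
P(b,'forc d',[(420,535),(515,500)],.004)
P(a,'rim s',[(377,320),(419,347),(521,321),(470,294)],.05)
P(b,'rim d',[(408,278),(485,275),(499,335),(410,337)],.05)
P(a,'bottom s',[(425,376),(521,343)],0)
P(b,'bottom d',[(405,357),(499,355)],0)
P(a,'catch s',[(484,323)],.081);P(b,'catch d',[(502,282)],.081)
P(a,'tape s',[(235,335)],.01);P(a,'bottle s',[(281,322)],.0);P(b,'bottle d',[(310,420)],0)
P(a,'timer s',[(558,300)],.01);P(a,'marker',[(555,325),(636,345)],.005)
for n,c in(('s0',a),('d0',b)):
    m=c['color'][150:290,200:370] if n=='s0' else c['color'][110:240,220:360]
    cv2.imwrite(f'pics/{n}c.png',cv2.resize(m[:,:,::-1],(400,330) if n=='s0' else(400,371),interpolation=cv2.INTER_CUBIC))
x=cv2.imread('pics/s0c.png');y=cv2.imread('pics/d0c.png')
o=np.zeros((371,800,3),np.uint8);o[:330,:400]=x;o[:,400:]=y;cv2.imwrite('pics/crop0.png',o)
```

```text
forc s (168, 390) [0.596 0.341 0.004]
forc s (220, 428) [0.477 0.294 0.004]
forc d (420, 535) [0.59  0.339 0.004]
forc d (515, 500) [0.477 0.298 0.004]
rim s (377, 320) [0.564 0.026 0.05 ]
rim s (419, 347) [0.462 0.011 0.05 ]
rim s (521, 321) [ 0.453 -0.166  0.05 ]
rim s (470, 294) [ 0.571 -0.153  0.05 ]
rim d (408, 278) [ 0.579 -0.15   0.05 ]
rim d (485, 275) [ 0.443 -0.153  0.05 ]
rim d (499, 335) [0.451 0.031 0.05 ]
rim d (410, 337) [0.585 0.028 0.05 ]
bottom s (425, 376) [0.459 0.002 0.   ]
bottom s (521, 343) [ 0.465 -0.182  0.   ]
bottom d (405, 357) [0.592 0.011 0.   ]
bottom d (499, 355) [0.444 0.014 0.   ]
catch s (484, 323) [ 0.43  -0.076  0.081]
catch d (502, 282) [ 0.43  -0.074  0.081]
tape s (235, 335) [0.696 0.219 0.01 ]
bottle s (281, 322) [0.722 0.134 0.   ]
bottle d (310, 420) [0.728 0.146 0.   ]
timer s (558, 300) [ 0.54  -0.331  0.01 ]
marker (555, 325) [ 0.477 -0.266  0.005]
marker (636, 345) [ 0.362 -0.334  0.005]
```

View pics/crop0.png

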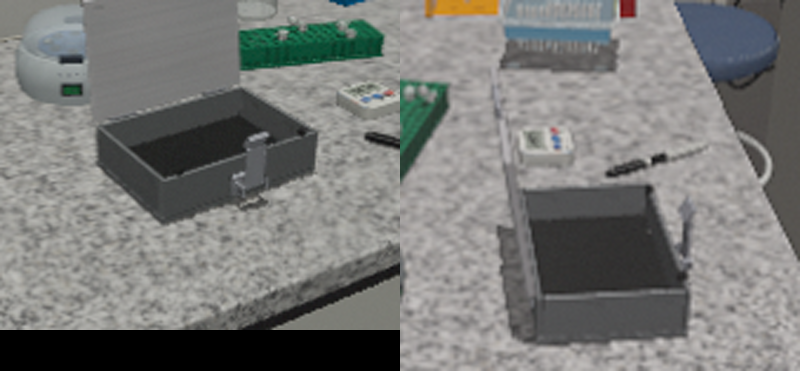

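```bash
python3 -m creep '[34,-24,0,0,0,0.12,0, 68,-48,0,0,0,0.24,0, 102,-72,0,0,0,0.36,0, 136,-96,0,0,0,0.48,0, 170,-120,0,0,0,0.6,0]' 20
python3 -m creep '[35,-24,-10,0,0,0.027,0, 70,-48,-20,0,0,0.027,0, 105,-72,-30,0,0,0.027,0, 140,-96,-40,0,0,0.027,0, 175,-120,-50,0,0,0.027,0]'
python3 -m creep '[34,-21,-20,0,0,0,0.3, 34,-21,-20,0,0,0,0.3, 34,-21,-20,0,0,0,0.3]'
python3 - <<'E'
from h import *
st()
c=cam('wrist');cv2.imwrite('pics/w1.png',c['color'][:,:,::-1])
import pickle;pickle.dump(c,open('w1.pkl','wb'))
for q in ([.477,.296,.004],[.593,.34,.004],[.535,.318,.004]): print(proj(c,q))
E
```

```text
t: 0.52
tool_pos: [0.323, 0.4611, 0.231]
ee_rot: [[0.945, 0.326, -0.0], [0.326, -0.945, -0.0], [-0.0, 0.0, -1.0]]
ft_force: [0.7, 1.0, -0.2]
grip_width: 1.001
gripper_force: 0.0
t: 0.93
tool_pos: [0.4903, 0.3464, 0.1827]
ee_rot: [[0.938, 0.346, -0.0], [0.346, -0.938, -0.0], [-0.0, 0.0, -1.0]]
ft_force: [0.4, 1.6, -0.5]
grip_width: 1.001
gripper_force: 0.0
t: 1.18
tool_pos: [0.5238, 0.3247, 0.1606]
ee_rot: [[0.94, 0.342, -0.003], [0.342, -0.94, -0.003], [-0.004, 0.002, -1.0]]
ft_force: [0.3, 0.7, 0.0]
grip_width: 0.693
gripper_force: 0.0
{'t': 1.183, 'tool_pos': [0.524, 0.325, 0.161], 'ee_rot': [[0.94, 0.342, -0.003], [0.342, -0.94, -0.003], [-0.004, 0.002, -1.0]], 'ft_force': [0.267, 0.725, 0.003], 'joint_pos': [0.879, 0.091, 0.01, -0.0, -1.495, 1.041], 'grip_width': 0.693}
[[264.59425698 223.68846439]]
[[263.94895845 115.53693228]]
[[264.3022785  172.56657158]]
```

View pics/w1.png

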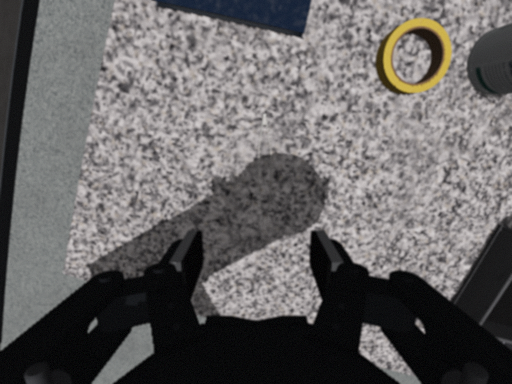

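The wrist view does not show the forceps clearly. They are expected at column 264, rows 115–224, in or beside the gripper's shadow, so I enlarge that region.

Run:
```python
from h import *
import pickle
c=pickle.load(open('w1.pkl','rb'))
m=c['color'][90:260,190:340,::-1]
g=cv2.cvtColor(m,cv2.COLOR_BGR2LAB);g[:,:,0]=cv2.createCLAHE(2,(3,3)).apply(g[:,:,0])
A=cv2.resize(m,(390,442),interpolation=cv2.INTER_CUBIC)
a=pickle.load(open('c0.pkl','rb'))[0]['color'][235:290,95:155,::-1]
B=cv2.resize(a,(400,442),interpolation=cv2.INTER_CUBIC)
cv2.imwrite('pics/z1.png',np.hstack([A,B]))
```

```text
(no output)
```

View pics/z1.png

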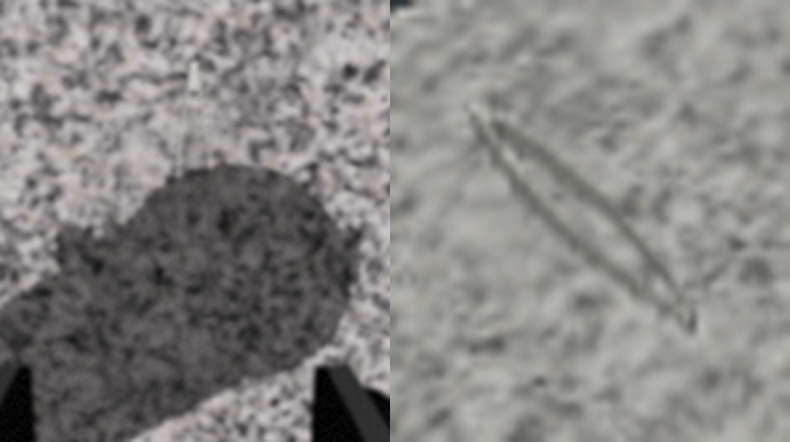

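The left crop shows a bright forceps tip at (264.6,117), where I predicted the far end. The scene crop shows the ends at pixels (107.8,248.7) and (140.3,275.4). Both agree with the estimate, so I descend.

```bash
python3 -m creep '[10,-6,-38,0,0,0.014,0.3, 10,-6,-76,0,0,0.014,0.3, 10,-6,-114,0,0,0.014,0.3, 10,-6,-140,0,0,0.014,0.3, 10,-6,-157,0,0,0.014,0.3]' 25
python3 -m creep '[0,0,0,0,0,0,0.5, 0,0,0,0,0,0,0.7, 0,0,0,0,0,0,1, 0,0,0,0,0,0,1, 0,0,0,0,0,0,1]' 
python3 -m creep '[0,0,0,0,0,0,1, 0,0,0,0,0,0,1, 0,0,0,0,0,0,1]'
python3 - <<'E'
from h import *
c=cam('wrist'); 
m=cv2.resize(c['color'][80:384,100:420,::-1],(480,456))
s=cam('side')['color'][290:384,220:380,::-1]
cv2.imwrite('pics/w2.png',np.vstack([np.hstack([m]),]))
cv2.imwrite('pics/w2.png',np.hstack([m,cv2.resize(s,(320,188)).repeat(1,0)[:188] if 0 else cv2.copyMakeBorder(cv2.resize(s,(320,188)),0,268,0,0,cv2.BORDER_CONSTANT)]))
E
```

```text
t: 1.65
tool_pos: [0.5308, 0.3213, 0.0035]
ee_rot: [[0.933, 0.361, -0.003], [0.361, -0.933, -0.002], [-0.003, 0.001, -1.0]]
ft_force: [-1.0, -0.0, 1.0]
grip_width: 0.699
gripper_force: 0.0
t: 2.07
tool_pos: [0.5338, 0.3221, 0.0088]
ee_rot: [[0.933, 0.36, 0.003], [0.36, -0.933, 0.003], [0.003, -0.001, -1.0]]
ft_force: [-1.0, 0.6, 1.8]
grip_width: 0.006
gripper_force: 1.2
t: 2.32
tool_pos: [0.5338, 0.3222, 0.0086]
ee_rot: [[0.933, 0.36, 0.003], [0.36, -0.933, 0.003], [0.003, -0.002, -1.0]]
ft_force: [-2.5, 2.2, 6.5]
grip_width: 0.002
gripper_force: 3.2
```

View pics/w2.png

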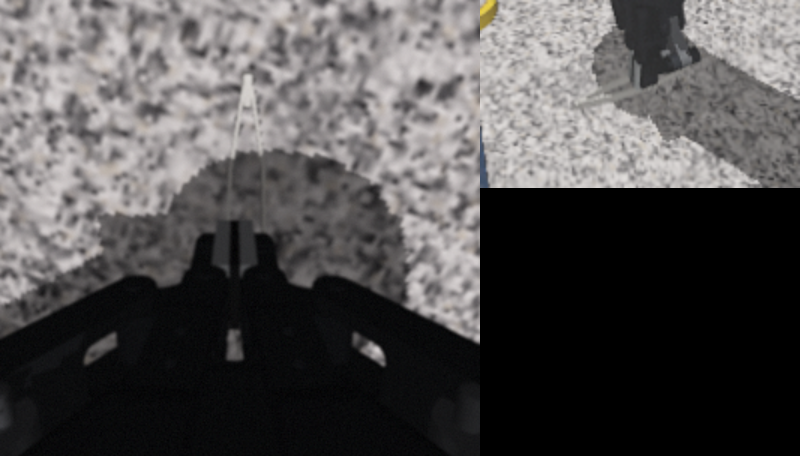

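The fingers shut above the forceps (opening 0, TCP at z 8.6 mm). They stand back when open, so the tips were too high. The forceps axis (column 248 in the crop) is also about 6 mm to the right of the finger centre (column 235). I'll lift, shift, half close first, then go lower.

```bash
python3 -m creep '[0,0,10,0,0,0,1, 1,-3,25,0,0,0,0.6, 2,-5,25,0,0,0,0.6, 2,-5,25,0,0,0,0.6, 2,-5,25,0,0,0,0.6]' 
python3 -m creep '[0,0,-10,0,0,0,0.6, 0,0,-20,0,0,0,0.6, 0,0,-24,0,0,0,0.6, 0,0,-25,0,0,0,0.6, 0,0,-25,0,0,0,0.6]' 
python3 -m creep '[0,0,-1,0,0,0,0.6, 0,0,-2,0,0,0,0.6,0,0,-2,0,0,0,0.6]' 
python3 -m creep '[0,0,-1,0,0,0,0.6, 0,0,-2,0,0,0,0.6,0,0,-2,0,0,0,0.6]'
```

```text
t: 2.83
tool_pos: [0.5349, 0.3155, 0.0311]
ee_rot: [[0.934, 0.359, -0.001], [0.359, -0.934, -0.0], [-0.001, -0.0, -1.0]]
ft_force: [0.1, 0.8, -0.7]
grip_width: 0.403
gripper_force: 0.0
t: 3.25
tool_pos: [0.5346, 0.3154, 0.0052]
ee_rot: [[0.933, 0.359, -0.001], [0.359, -0.933, -0.002], [-0.002, 0.001, -1.0]]
ft_force: [-0.1, -0.0, -0.6]
grip_width: 0.398
gripper_force: 0.0
t: 3.5
tool_pos: [0.5352, 0.316, 0.0046]
ee_rot: [[0.933, 0.359, 0.0], [0.359, -0.933, 0.0], [0.0, -0.0, -1.0]]
ft_force: [-1.0, 0.3, -0.3]
grip_width: 0.4
gripper_force: 0.0
t: 3.75
tool_pos: [0.535, 0.3159, 0.0023]
ee_rot: [[0.933, 0.359, -0.0], [0.359, -0.933, -0.0], [-0.0, 0.0, -1.0]]
ft_force: [-0.8, -0.7, 0.3]
grip_width: 0.401
gripper_force: 0.0
```

```bash
for i in 1; do python3 -m creep '[0,0,-1,0,0,0,0.68, 0,0,-2,0,0,0,0.68,0,0,-2,0,0,0,0.68]'; python3 -m creep '[0,0,-1,0,0,0,0.68, 0,0,-1,0,0,0,0.68]' ;done | egrep 'pos|force|width'
```

```text
tool_pos: [0.535, 0.3158, 0.0002]
ft_force: [-0.3, -0.1, 0.2]
grip_width: 0.317
gripper_force: 0.0
tool_pos: [0.5352, 0.3159, -0.0]
ft_force: [-1.1, -1.0, 3.1]
grip_width: 0.32
gripper_force: 1.4
```

```bash
python3 -m creep '[0,0,1,0,0,0,0.75, 0,0,2,0,0,0,0.82, 0,0,2,0,0,0,1, 0,0,2,0,0,0,1, 0,0,2,0,0,0,1]'; python3 -m creep '[0,0,0,0,0,0,1, 0,0,0,0,0,0,1]' 30
```

```text
t: 4.58
tool_pos: [0.535, 0.3158, 0.0013]
ee_rot: [[0.933, 0.359, -0.0], [0.359, -0.933, -0.0], [-0.0, 0.0, -1.0]]
ft_force: [0.1, 1.0, -0.6]
grip_width: 0.17
gripper_force: 26.1
t: 4.75
tool_pos: [0.535, 0.3158, 0.0013]
ee_rot: [[0.933, 0.359, -0.0], [0.359, -0.933, -0.0], [-0.0, 0.0, -1.0]]
ft_force: [0.3, 0.3, -0.6]
grip_width: 0.17
gripper_force: 30.4
```

Gripped at 14.5 mm with 30 N. I lift, turn and move toward the case.

```bash
(python3 -m creep '[0,0,10,0,0,0,1, 0,0,40,0,0,-0.12,1, -5,-5,80,0,0,-0.24,1, -8,-15,115,0,0,-0.36,1, -10,-25,150,0,0,-0.48,1]'
python3 -m creep '[-5,-15,20,0,0,-0.12,1, -10,-30,40,0,0,-0.24,1, -15,-45,60,0,0,-0.36,1, -20,-60,70,0,0,-0.48,1, -25,-75,80,0,0,-0.6,1]'
python3 -m creep '[0,-17,0,0,0,-0.12,1, 0,-34,0,0,0,-0.24,1, 0,-51,0,0,0,-0.36,1, 0,-68,0,0,0,-0.48,1, 0,-85,0,0,0,-0.6,1]'
python3 -m creep '[0,0,0,0,0,-0.12,1, 0,0,0,0,0,-0.24,1, 0,0,0,0,0,-0.26,1, 0,0,0,0,0,-0.26,1]') | egrep 'pos|width'
python3 - <<'E'
from h import *
st()
c=cam('wrist','w3.png')
import pickle;pickle.dump(c,open('w3.pkl','wb'));print(np.round(c['T'],3))
E
```

```text
tool_pos: [0.5248, 0.2906, 0.1543]
grip_width: 0.167
tool_pos: [0.5, 0.2152, 0.2339]
grip_width: 0.172
tool_pos: [0.4999, 0.13, 0.2325]
grip_width: 0.169
tool_pos: [0.5001, 0.1308, 0.2322]
grip_width: 0.171
{'t': 6.333, 'tool_pos': [0.5, 0.131, 0.232], 'ee_rot': [[0.0, -1.0, 0.001], [-1.0, -0.0, 0.0], [-0.0, -0.001, -1.0]], 'ft_force': [-1.182, -0.326, 0.607], 'joint_pos': [0.646, -0.183, -0.125, 0.0, -1.628, -0.646], 'grip_width': 0.171}
[[-1.     0.001  0.     0.501]
 [ 0.001  0.962  0.273  0.061]
 [ 0.     0.273 -0.962  0.375]
 [ 0.     0.     0.     1.   ]]
```

View pics/w3.png

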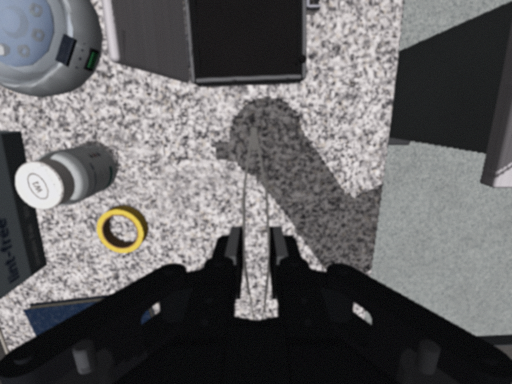

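The wrist view shows the case's left rim edge from (193,82) at the back to (303,80) at the front. The front edge runs up along column ~305. The forceps are held straight, with the tip at (254,130).

Run:
```python
from h import *
import pickle
c=pickle.load(open('w3.pkl','rb'))
for p in [(193,83),(303,81),(305,2)]: print(np.round(onz(c,*p,.05),4))
a,b=pickle.load(open('c0.pkl','rb'))
for q in [(269.3,225.2),(334.3,205.3),(241.7,204.4)]: print('s',np.round(onz(a,*q,.05),4))
for q in [(320.8,212.2),(307.9,175.5),(268.3,212.6)]: print('d',np.round(onz(b,*q,.05),4))
for n,q in zip('sd',[(270.1,243.1),(320.1,226.6)]): print(n,'bot',np.round(onz(a if n=='s' else b,*q,0),4))
```

```text
[0.5719 0.0244 0.05  ]
[0.448  0.0225 0.05  ]
[ 0.4489 -0.0567  0.05  ]
s [0.4499 0.0157 0.05  ]
s [ 0.4526 -0.1682  0.05  ]
s [0.5651 0.0247 0.05  ]
d [0.4459 0.022  0.05  ]
d [ 0.4494 -0.1564  0.05  ]
d [0.5701 0.0167 0.05  ]
s bot [0.453  0.0109 0.    ]
d bot [0.442 0.012 0.   ]
```

```bash
(python3 -m creep '[3,-41,0,0,0,0,1, 6,-82,0,0,0,0,1, 9,-123,0,0,0,0,1, 12,-164,0,0,0,0,1, 14,-204,0,0,0,0.01,1]'
python3 -m creep '[0,-2,-35,0,0,0,1, 0,-2,-70,0,0,0,1, 0,-2,-100,0,0,0,1, 0,-2,-130,0,0,0,1, 0,-2,-130,0,0,0,1]')
python3 - <<'E'
from h import *
c=cam('wrist');s=cam('scene')
m=cv2.resize(c['color'][:,100:440,::-1],(400,452));n=cv2.resize(s['color'][100:280,200:380,::-1],(400,400))
cv2.imwrite('pics/w4.png',np.hstack([m,cv2.copyMakeBorder(n,0,52,0,0,cv2.BORDER_CONSTANT)]))
E
```

```text
t: 6.8
tool_pos: [0.5139, -0.0747, 0.2319]
ee_rot: [[0.012, -1.0, 0.001], [-1.0, -0.012, -0.0], [0.0, -0.001, -1.0]]
ft_force: [1.3, 0.1, 0.1]
grip_width: 0.17
gripper_force: 30.4
t: 7.22
tool_pos: [0.5105, -0.0749, 0.0947]
ee_rot: [[0.01, -1.0, -0.011], [-1.0, -0.01, 0.0], [-0.0, 0.011, -1.0]]
ft_force: [-0.6, 1.0, -1.8]
grip_width: 0.169
gripper_force: 30.4
```

View pics/w4.png

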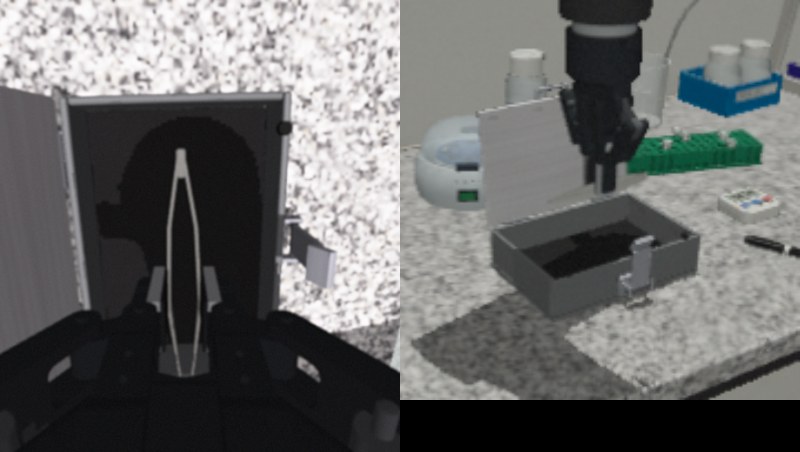

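Both views show the forceps centred over the tub with room all round. I lower them.

```bash
(python3 -m creep '[0,0,-30,0,0,0,1, 0,0,-60,0,0,0,1, 0,0,-76,0,0,0,1, 0,0,-80,0,0,0,1, 0,0,-80,0,0,0,1]'
python3 -m creep '[0,0,-2,0,0,0,1, 0,0,-2,0,0,0,1]';python3 -m creep '[0,0,-2,0,0,0,1, 0,0,-2,0,0,0,1]') |egrep 'tool|ft_'
```

```text
tool_pos: [0.515, -0.075, 0.023]
ft_force: [-0.1, 0.4, 1.0]
tool_pos: [0.5157, -0.0749, 0.0219]
ft_force: [-0.0, 0.3, -1.8]
tool_pos: [0.5147, -0.0749, 0.0184]
ft_force: [0.6, 0.8, -0.6]
```

```bash
(python3 -m creep '[0,0,-1,0,0,0,1, 0,0,-1,0,0,0,1]';python3 -m creep '[0,0,0,0,0,0,0.85, 0,0,0,0,0,0,0.7, 0,0,1,0,0,0,0.55, 0,0,1,0,0,0,0.55, 0,0,1,0,0,0,0.55]'
python3 -m creep '[0,0,20,0,0,0,0.55, 0,0,55,0,0,0,0.55, 0,0,95,0,0,0,0.6, 0,0,130,0,0,0,1, 0,0,165,0,0,0,1]') |egrep 'tool|ft_|wid'
python3 - <<'E'
from h import *
st()
import pickle
c=cam('wrist');s=cam('scene');d=cam('side')
pickle.dump((s,d,c),open('c5.pkl','wb'))
m=cv2.resize(c['color'][:,100:440,::-1],(400,452));n=cv2.resize(d['color'][110:240,220:360,::-1],(400,371))
cv2.imwrite('pics/w5.png',np.hstack([m,cv2.copyMakeBorder(n,0,81,0,0,cv2.BORDER_CONSTANT)]))
E
```

```text
tool_pos: [0.5145, -0.075, 0.0171]
ft_force: [0.5, 1.1, 2.5]
grip_width: 0.174
tool_pos: [0.514, -0.0751, 0.0174]
ft_force: [0.5, -1.0, -0.3]
grip_width: 0.447
tool_pos: [0.5139, -0.0752, 0.1845]
ft_force: [1.3, 0.5, 0.7]
grip_width: 0.129
{'t': 9.067, 'tool_pos': [0.514, -0.075, 0.184], 'ee_rot': [[0.008, -1.0, 0.0], [-1.0, -0.008, -0.0], [0.0, -0.0, -1.0]], 'ft_force': [1.289, 0.457, 0.742], 'joint_pos': [0.243, -0.177, -0.207, 0.0, -1.541, -0.235], 'grip_width': 0.129}
```

View pics/w5.png

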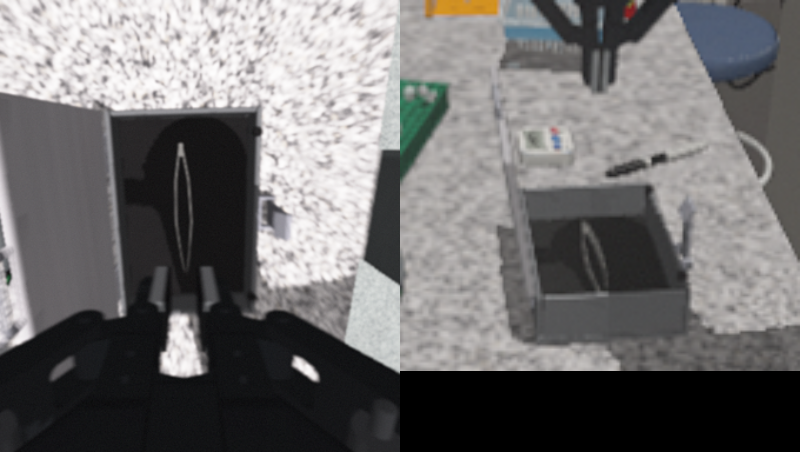

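The forceps lie flat near the middle of the floor, clear of the walls. Next I measure the lid's top edge and what stands behind it.

Run:
```python
from h import *
import pickle
a,b=pickle.load(open('c0.pkl','rb'))
for p in [(368,236),(468,219)]: print('lidtop s',np.round(onz(a,p[0]*.64,p[1]*.64,.18),3))
for p in [(495,70),(512,180)]: print('lid d',np.round(onz(b,220+(p[0]-400)/2.857,110+p[1]/2.857,.18),3))
print('device s front bottom',np.round(onz(a,355*.64,302*.64,.0),3), 'side right edge',np.round(onz(b,345*.64,335*.64,.03),3),'top',np.round(onz(b,300*.64,285*.64,.09),3))
print('rack',np.round(onz(b,315*.64,270*.64,.02),3),np.round(onz(b,360*.64,225*.64,.03),3))
# expected lid edge px for angles
for th in(1.62,1.7,1.8):
  for y in(.02,-.17):
    P=[.579-.13*np.cos(th),y,.051+.13*np.sin(th)]
    Q=[P[0]+.008*np.sin(th),y,P[2]+.008*np.cos(th)]
    print(th,y,np.round(proj(a,[P,Q])/.64).tolist(),np.round(proj(b,[P,Q])/.64).tolist())
```

```text
lidtop s [0.586 0.027 0.18 ]
lidtop s [ 0.582 -0.149  0.18 ]
lid d [ 0.598 -0.146  0.18 ]
lid d [0.593 0.057 0.18 ]
device s front bottom [ 0.731 -0.011 -0.   ] side right edge [ 0.684 -0.011  0.03 ] top [ 0.754 -0.067  0.09 ]
rack [ 0.75  -0.244  0.02 ] [ 0.668 -0.42   0.03 ]
1.62 0.02 [[373.0, 235.0], [370.0, 233.0]] [[409.0, 257.0], [403.0, 257.0]]
1.62 -0.17 [[477.0, 216.0], [474.0, 215.0]] [[403.0, 204.0], [398.0, 204.0]]
1.7 0.02 [[370.0, 233.0], [367.0, 232.0]] [[401.0, 258.0], [396.0, 258.0]]
1.7 -0.17 [[474.0, 215.0], [471.0, 214.0]] [[397.0, 204.0], [392.0, 205.0]]
1.8 0.02 [[366.0, 232.0], [364.0, 232.0]] [[392.0, 259.0], [387.0, 261.0]]
1.8 -0.17 [[469.0, 214.0], [466.0, 214.0]] [[389.0, 206.0], [385.0, 207.0]]
```

```bash
(python3 -m creep '[0,0,40,0,0,0,1, 0,0,76,0,0,0,1, 30,0,86,0,0,0,1, 70,0,86,0,0,0,1, 110,0,86,0,0,0,1]'
python3 -m creep '[21,0,0,0,0,0,1, 21,0,0,0,0,0,1, 21,0,-40,0,0,0,1, 21,0,-80,0,0,0,1, 21,0,-115,0,0,0,1]' 
python3 -m creep '[0,0,-15,0,0,0,1, 0,0,-15,0,0,0,1,-5,0,-15,0,0,0,1, -10,0,-15,0,0,0,1]') |egrep 'tool|ft_'
```

```text
tool_pos: [0.6255, -0.075, 0.2696]
ft_force: [0.1, -0.1, 0.6]
tool_pos: [0.6442, -0.0749, 0.1498]
ft_force: [0.4, -0.0, -0.6]
tool_pos: [0.6351, -0.0752, 0.1398]
ft_force: [-0.1, -0.4, 0.9]
```

```bash
(python3 -m creep '[-3,0,0,0,0,0,1, -6,0,0,0,0,0,1, -9,0,0,0,0,0,1, -12,0,0,0,0,0,1, -15,0,0,0,0,0,1]'
python3 -m creep '[-3,0,0,0,0,0,1, -6,0,0,0,0,0,1, -9,0,0,0,0,0,1, -12,0,0,0,0,0,1]')  |egrep 'tool|ft_'
python3 - <<'E'
from h import *
c=cam('side');s=cam('scene')
m=cv2.resize(c['color'][90:250,200:360,::-1],(400,400));n=cv2.resize(s['color'][80:260,200:380,::-1],(400,400))
cv2.imwrite('pics/w6.png',np.hstack([m,n]))
E
```

```text
tool_pos: [0.62, -0.0751, 0.1391]
ft_force: [0.6, 0.2, 1.3]
tool_pos: [0.6077, -0.0751, 0.1382]
ft_force: [0.5, 0.2, 0.1]
```

View pics/w6.png

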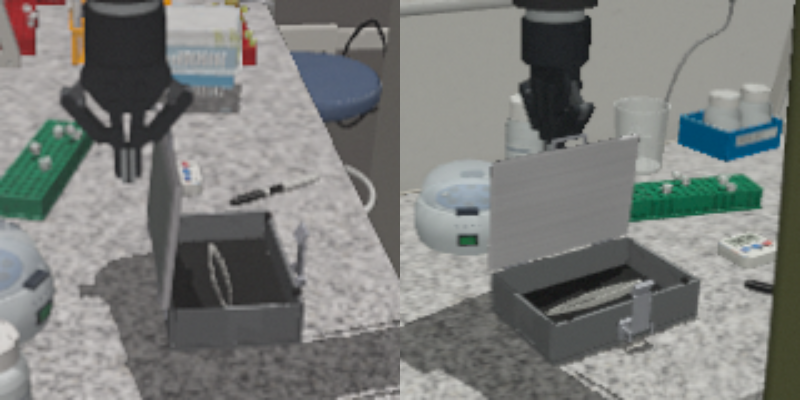

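The fingers stand behind the lid, nearly touching it (side crop: tips at (128,175), lid at column 155). I push on slowly.

```bash
(for k in 1; do python3 -m creep '[-4,0,0,0,0,0,1, -8,0,0,0,0,0,1, -12,0,0,0,0,0,1]'
python3 -m creep '[-4,0,0,0,0,0,1, -8,0,0,0,0,0,1, -12,0,0,0,0,0,1]'
python3 -m creep '[-3,0,0,0,0,0,1, -6,0,0,0,0,0,1]'
python3 -m creep '[-3,0,0,0,0,0,1, -6,0,0,0,0,0,1]'; done) |egrep 'tool|ft_|t:'
python3 - <<'E'
from h import *
c=cam('side');s=cam('scene')
import pickle; pickle.dump((c,s),open('c7.pkl','wb'))
E
```

```text
t: 11.48
tool_pos: [0.5957, -0.0751, 0.1383]
ee_rot: [[0.008, -1.0, -0.0], [-1.0, -0.008, -0.0], [0.0, 0.0, -1.0]]
ft_force: [-0.3, 0.1, 0.2]
t: 11.73
tool_pos: [0.5836, -0.0751, 0.1385]
ee_rot: [[0.008, -1.0, -0.0], [-1.0, -0.008, 0.0], [-0.0, 0.0, -1.0]]
ft_force: [0.2, -0.2, -0.1]
t: 11.9
tool_pos: [0.5778, -0.0751, 0.1386]
ee_rot: [[0.008, -1.0, 0.0], [-1.0, -0.008, -0.0], [0.0, -0.0, -1.0]]
ft_force: [1.3, -0.2, 1.8]
t: 12.07
tool_pos: [0.5718, -0.0751, 0.1385]
ee_rot: [[0.008, -1.0, -0.0], [-1.0, -0.008, -0.0], [0.0, 0.0, -1.0]]
ft_force: [-0.4, 0.3, 0.0]
```

```bash
cat >> h.py <<'E'
def lidtop(th,y,hx=.579,hz=.051):
    return [hx-.13*np.cos(th)+.008*np.sin(th),y,hz+.13*np.sin(th)+.008*np.cos(th)]
E
python3 - <<'E'
from h import *
import pickle
d,s=pickle.load(open('c7.pkl','rb')); a,b=pickle.load(open('c0.pkl','rb'))
for th in(1.7,1.5,1.3,1.2,1.1,1.,.8,.12): print(th,np.round(proj(s,[lidtop(th,.012),lidtop(th,-.14)])).tolist(),np.round(proj(d,[lidtop(th,.02)])).tolist())
g=lambda c:cv2.cvtColor(c['color'],cv2.COLOR_RGB2GRAY).astype(int)
for u in(244,252): print(u,'old',g(a)[140:220:2,u].tolist(),'\n new',g(s)[140:220:2,u].tolist())
for v in (165,172,180,190): print(v,'side old',g(b)[v,240:320:2].tolist(),'\n new',g(d)[v,240:320:2].tolist())
E
```

```text
1.7 [[238.0, 148.0], [292.0, 139.0]] [[253.0, 165.0]]
1.5 [[243.0, 150.0], [298.0, 141.0]] [[265.0, 164.0]]
1.3 [[248.0, 155.0], [304.0, 145.0]] [[277.0, 165.0]]
1.2 [[251.0, 158.0], [307.0, 147.0]] [[283.0, 166.0]]
1.1 [[254.0, 162.0], [309.0, 151.0]] [[288.0, 168.0]]
1.0 [[256.0, 166.0], [312.0, 154.0]] [[293.0, 170.0]]
0.8 [[261.0, 176.0], [317.0, 163.0]] [[303.0, 176.0]]
0.12 [[271.0, 215.0], [326.0, 199.0]] [[319.0, 203.0]]
244 old [131, 131, 131, 132, 172, 125, 120, 123, 122, 122, 120, 119, 123, 122, 123, 122, 120, 120, 120, 121, 122, 121, 120, 121, 122, 120, 124, 121, 122, 122, 118, 129, 80, 92, 62, 62, 63, 61, 61, 61] 
 new [145, 144, 145, 144, 145, 144, 141, 158, 165, 176, 154, 173, 167, 149, 137, 133, 126, 137, 139, 119, 115, 116, 116, 117, 115, 113, 114, 112, 112, 114, 118, 93, 72, 68, 66, 64, 64, 63, 64, 66]
252 old [129, 127, 133, 150, 124, 123, 124, 121, 123, 120, 121, 125, 123, 125, 124, 121, 120, 119, 122, 121, 122, 122, 120, 119, 120, 122, 119, 121, 120, 121, 102, 69, 66, 69, 68, 69, 107, 61, 59, 61] 
 new [143, 140, 147, 147, 131, 147, 142, 148, 150, 121, 118, 113, 
[... 991 characters left out ...]
63, 155, 152, 110, 126, 97, 77, 83, 83, 82, 82, 78, 81, 80, 81, 82, 81, 81, 82, 80, 82, 80, 79, 80, 80, 82, 82, 53, 82, 146, 168, 157, 164, 165] 
 new [169, 159, 166, 176, 174, 165, 172, 162, 160, 141, 93, 81, 80, 80, 80, 79, 78, 78, 96, 126, 111, 85, 86, 85, 87, 86, 87, 87, 85, 87, 87, 84, 87, 54, 85, 154, 178, 165, 173, 173]
190 side old [168, 148, 150, 166, 171, 145, 148, 83, 82, 89, 102, 125, 116, 48, 52, 54, 50, 53, 52, 51, 52, 52, 51, 51, 51, 50, 50, 49, 47, 49, 49, 45, 50, 58, 54, 54, 93, 170, 168, 167] 
 new [177, 154, 158, 174, 179, 151, 153, 159, 157, 168, 138, 88, 79, 78, 79, 78, 95, 125, 108, 36, 41, 37, 112, 120, 49, 50, 52, 51, 51, 53, 51, 51, 52, 60, 59, 56, 99, 178, 176, 176]
```

Lid at about 1.2 rad: its scene edge at (252,158) matches the prediction for 1.2. I push a little further and check after each step.

```bash
cat >> h.py <<'E'
def lidth():
    s=cam('scene'); g=cv2.cvtColor(s['color'],cv2.COLOR_RGB2GRAY).astype(int)
    for u in(258,262):
        col=g[135:225,u]; v=next((135+i for i in range(80) if col[i:i+5].max()<124 and col[i:i+5].min()>100),None)
        T=np.arange(0,1.8,.02); R=[]
        for th in T:
            p=proj(s,[lidtop(th,.012),lidtop(th,-.14)]); R.append(p[0,1]+(u-p[0,0])/(p[1,0]-p[0,0])*(p[1,1]-p[0,1]))
        print('col',u,'row',v,'theta',None if v is None else round(T[np.argmin(abs(np.array(R)-v))],2))
E
python3 -m creep '[-3,0,0,0,0,0,1, -6,0,0,0,0,0,1]'|egrep 'tool|ft_'
python3 -c 'from h import *;lidth()'
python3 -m creep '[-3,0,0,0,0,0,1, -6,0,0,0,0,0,1]'|egrep 'tool|ft_'
python3 -c 'from h import *;lidth()'
```

```text
tool_pos: [0.5659, -0.0751, 0.1384]
ft_force: [-0.2, -0.2, 0.6]
col 258 row 160 theta 1.12
col 262 row 159 theta 1.12
tool_pos: [0.5599, -0.0751, 0.1384]
ft_force: [-0.3, 0.6, -0.0]
col 258 row 162 theta 1.08
col 262 row 161 theta 1.08
```

```bash
python3 -m creep '[-3,0,0,0,0,0,1, -5,0,0,0,0,0,1]'|egrep 'tool|ft_'
python3 -c 'from h import *;lidth()'
python3 -m creep '[0,0,0,0,0,0,1, 0,0,0,0,0,0,1,0,0,0,0,0,0,1]'|egrep 'tool|ft_'
python3 -c 'from h import *;lidth()'
```

```text
tool_pos: [0.5548, -0.0751, 0.1385]
ft_force: [0.7, -0.9, 0.5]
col 258 row 163 theta 1.06
col 262 row 162 theta 1.06
tool_pos: [0.5551, -0.0751, 0.1384]
ft_force: [-0.5, 0.1, -0.1]
col 258 row 165 theta 1.02
col 262 row 164 theta 1.02
```

The lid is still moving with the fingers held still. I withdraw and watch.

```bash
python3 -m creep '[12,0,0,0,0,0,1, 25,0,10,0,0,0,1, 25,0,45,0,0,0,1]'|egrep 'tool|ft_'
python3 -c 'from h import *;lidth()'
python3 -m creep '[0,0,35,0,0,0,1, 0,0,70,0,0,0,1, 0,0,70,0,0,0,1]'|egrep 'tool|ft_'
python3 -c 'from h import *;lidth()'
python3 -m creep '[0,0,0,0,0,0,1, 0,0,0,0,0,0,1,0,0,0,0,0,0,1,0,0,0,0,0,0,1,0,0,0,0,0,0,1]'|egrep 'tool|ft_'
python3 -c 'from h import *;lidth()'
```

```text
tool_pos: [0.5787, -0.0746, 0.1771]
ft_force: [0.0, 0.4, -1.3]
col 258 row 169 theta 0.94
col 262 row 169 theta 0.92
tool_pos: [0.5822, -0.0761, 0.2622]
ft_force: [-0.3, -0.5, 2.6]
col 258 row None theta None
col 262 row None theta None
tool_pos: [0.5799, -0.0751, 0.2527]
ft_force: [0.8, -0.0, 0.7]
col 258 row None theta None
col 262 row None theta None
```

```bash
(python3 -m creep '[0,0,0,0,0,0,1, 0,0,0,0,0,0,1,0,0,0,0,0,0,1,0,0,0,0,0,0,1,0,0,0,0,0,0,1]'
python3 -m creep '[-37,0,0,0,0,0,1, -74,0,0,0,0,0,1, -111,0,0,0,0,0,1, -111,0,0,0,0,0,1,-111,0,0,0,0,0,1]')|egrep 't:|tool|ft_'
python3 - <<'E'
from h import *
import pickle
s=cam('scene');d=cam('side');pickle.dump((s,d),open('c8.pkl','wb'))
g=lambda c:cv2.cvtColor(c['color'],cv2.COLOR_RGB2GRAY).astype(int)
for th in(0,.04,.12,.2,.3):
    f=lambda y,o:[.579-.13*np.cos(th)+o*np.sin(th),y,.051+.13*np.sin(th)+o*np.cos(th)]
    print(th,np.round(proj(s,[f(.02,.008),f(.02,0),f(-.14,.008),f(-.14,0)]),1).tolist(),np.round(proj(d,[f(.02,.008),f(.02,0)]),1).tolist())
for u in(275,285,320): print(u,list(zip(range(190,236,2),g(s)[190:236:2,u].tolist())))
for u in(300,310): print('side',u,list(zip(range(190,232,2),g(d)[190:232:2,u].tolist())))
E
```

```text
t: 14.6
tool_pos: [0.5801, -0.0751, 0.2535]
ee_rot: [[0.008, -1.0, -0.0], [-1.0, -0.008, -0.0], [0.0, 0.0, -1.0]]
ft_force: [0.7, 0.3, -0.9]
t: 15.02
tool_pos: [0.4682, -0.0752, 0.2551]
ee_rot: [[0.009, -1.0, 0.004], [-1.0, -0.009, 0.001], [-0.001, -0.004, -1.0]]
ft_force: [0.6, 0.1, 0.7]
0 [[267.9, 222.3], [267.8, 225.5], [326.4, 205.3], [326.1, 208.3]] [[319.6, 208.6], [319.4, 211.4]]
0.04 [[267.8, 220.1], [267.8, 223.4], [326.4, 203.3], [326.2, 206.3]] [[319.6, 206.8], [319.5, 209.6]]
0.12 [[267.5, 215.7], [267.7, 219.1], [326.4, 199.1], [326.4, 202.3]] [[319.3, 203.1], [319.5, 206.0]]
0.2 [[267.0, 211.1], [267.4, 214.6], [326.2, 194.9], [326.3, 198.1]] [[318.7, 199.5], [319.1, 202.3]]
0.3 [[266.1, 205.1], [266.7, 208.8], [325.5, 189.4], [325.9, 192.8]] [[317.3, 195.1], [318.1, 197.8]]
275 [(190, 159), (192, 140), (194, 140), (196, 141), (198, 142), (200, 138), (202, 140), (204, 142), (206, 140), (208, 140), (210, 76), (212, 90), (214, 102), (216, 116), (218, 85), (220, 69), (222, 24), (224, 45), (226, 68), (228, 68), (230, 69), (232, 68), (234, 69)]
285 [(190, 143), (192, 142), (
[... 299 characters left out ...]
 (200, 91), (202, 110), (204, 58), (206, 57), (208, 57), (210, 72), (212, 70), (214, 68), (216, 70), (218, 69), (220, 68), (222, 67), (224, 72), (226, 68), (228, 68), (230, 101), (232, 104), (234, 86)]
side 300 [(190, 152), (192, 150), (194, 152), (196, 151), (198, 150), (200, 148), (202, 141), (204, 178), (206, 177), (208, 106), (210, 39), (212, 67), (214, 84), (216, 83), (218, 84), (220, 84), (222, 81), (224, 82), (226, 83), (228, 81), (230, 190)]
side 310 [(190, 90), (192, 88), (194, 87), (196, 88), (198, 84), (200, 140), (202, 144), (204, 179), (206, 128), (208, 37), (210, 36), (212, 90), (214, 81), (216, 83), (218, 82), (220, 83), (222, 81), (224, 80), (226, 86), (228, 136), (230, 178)]
```

The lid rests on the catch at about 0.1 rad: its lower edge is at row ~219 in column 275, with a dark gap beneath. I now go down to press.

```bash
(python3 -m creep '[0,0,-40,0,0,0,1, 0,0,-80,0,0,0,1, 0,0,-120,0,0,0,1, 0,0,-155,0,0,0,1,0,0,-163,0,0,0,1]'
python3 -m creep '[0,0,-3,0,0,0,1, 0,0,-6,0,0,0,1, 0,0,-6,0,0,0,1]'
python3 -m creep '[0,0,-1,0,0,0,1, 0,0,-2,0,0,0,1, 0,0,-3,0,0,0,1]'
python3 -m creep '[0,0,-1,0,0,0,1, 0,0,-2,0,0,0,1, 0,0,-3,0,0,0,1]')|egrep 'tool|ft_'
```

```text
tool_pos: [0.466, -0.0751, 0.0831]
ft_force: [-0.6, 0.6, -1.3]
tool_pos: [0.4705, -0.0751, 0.0864]
ft_force: [0.2, -0.3, 0.0]
tool_pos: [0.4698, -0.075, 0.0827]
ft_force: [-0.8, 0.2, -0.3]
tool_pos: [0.4691, -0.0751, 0.0786]
ft_force: [-0.2, 0.9, 0.1]
```

```bash
(python3 -m creep '[0,0,-1,0,0,0,1, 0,0,-2,0,0,0,1]'
python3 -m creep '[0,0,-1,0,0,0,1, 0,0,-2,0,0,0,1]'
python3 -m creep '[0,0,-1,0,0,0,1, 0,0,-1,0,0,0,1]'
python3 -m creep '[0,0,-1,0,0,0,1, 0,0,-1,0,0,0,1]')|egrep 'tool|ft_'
```

```text
tool_pos: [0.4691, -0.0751, 0.0764]
ft_force: [0.2, -0.4, 0.0]
tool_pos: [0.4691, -0.0751, 0.0743]
ft_force: [1.6, 0.1, -0.5]
tool_pos: [0.469, -0.0751, 0.0732]
ft_force: [-0.0, -0.6, -0.2]
tool_pos: [0.4692, -0.0751, 0.0728]
ft_force: [-1.3, -0.2, 0.9]
```

```bash
(for i in 1; do python3 -m creep '[0,0,-0.5,0,0,0,1, 0,0,-1,0,0,0,1]'
python3 -m creep '[0,0,-0.5,0,0,0,1, 0,0,-1,0,0,0,1]'
python3 -m creep '[0,0,-0.5,0,0,0,1, 0,0,-1,0,0,0,1]'
python3 -m creep '[0,0,-0.5,0,0,0,1, 0,0,-1,0,0,0,1]';done)|egrep 'tool|ft_'
```

```text
tool_pos: [0.4692, -0.0752, 0.0722]
ft_force: [-3.2, 0.5, 6.0]
tool_pos: [0.4691, -0.0752, 0.0715]
ft_force: [-4.2, 1.3, 8.0]
tool_pos: [0.469, -0.0752, 0.0707]
ft_force: [-6.4, 1.0, 9.6]
tool_pos: [0.469, -0.0752, 0.07]
ft_force: [-7.0, 1.9, 12.2]
```

```bash
(python3 -m creep '[0,0,-0.5,0,0,0,1, 0,0,-0.5,0,0,0,1]'
python3 -m creep '[0,0,-0.5,0,0,0,1, 0,0,-0.5,0,0,0,1]')|egrep 'tool|ft_'
```

```text
tool_pos: [0.4689, -0.0752, 0.0696]
ft_force: [-7.4, 1.3, 11.6]
tool_pos: [0.4691, -0.0753, 0.0691]
ft_force: [-6.4, 2.0, 11.2]
```

```bash
(python3 -m creep '[0,0,-0.5,0,0,0,1, 0,0,-0.5,0,0,0,1]'
python3 -m creep '[0,0,-0.5,0,0,0,1, 0,0,-0.5,0,0,0,1]'
python3 -m creep '[0,0,-0.5,0,0,0,1, 0,0,-0.5,0,0,0,1]')|egrep 'tool|ft_'
```

```text
tool_pos: [0.4692, -0.0752, 0.0676]
ft_force: [-1.1, -0.1, 1.0]
tool_pos: [0.469, -0.075, 0.066]
ft_force: [1.3, -0.0, 0.1]
tool_pos: [0.4689, -0.0751, 0.0655]
ft_force: [0.1, 0.4, -0.7]
```

Snapped: the force fell to zero. I follow down to the lid in small steps.

```bash
(python3 -m creep '[0,0,-0.5,0,0,0,1, 0,0,-0.5,0,0,0,1]'
python3 -m creep '[0,0,-0.5,0,0,0,1, 0,0,-0.5,0,0,0,1]'
python3 -m creep '[0,0,-0.5,0,0,0,1, 0,0,-0.5,0,0,0,1]')|egrep 'tool|ft_'
```

```text
tool_pos: [0.469, -0.0751, 0.0653]
ft_force: [0.5, -0.1, 0.4]
tool_pos: [0.4691, -0.0751, 0.0648]
ft_force: [-0.2, -0.8, 0.1]
tool_pos: [0.4691, -0.0751, 0.0644]
ft_force: [-0.2, 0.2, -0.2]
```

```bash
(python3 -m creep '[0,0,-0.5,0,0,0,1, 0,0,-0.5,0,0,0,1]'
python3 -m creep '[0,0,-0.5,0,0,0,1, 0,0,-0.5,0,0,0,1]')|egrep 'tool|ft_'
```

```text
tool_pos: [0.469, -0.0751, 0.0639]
ft_force: [0.3, -0.4, 0.6]
tool_pos: [0.469, -0.0751, 0.0634]
ft_force: [0.6, -0.6, -0.6]
```

```bash
(python3 -m creep '[0,0,-0.4,0,0,0,1, 0,0,-0.4,0,0,0,1]'
python3 -m creep '[0,0,-0.4,0,0,0,1, 0,0,-0.4,0,0,0,1]')|egrep 'tool|ft_'
```

```text
tool_pos: [0.4691, -0.0751, 0.063]
ft_force: [-0.0, 0.4, -0.9]
tool_pos: [0.4692, -0.0751, 0.0628]
ft_force: [-0.1, 0.3, 0.9]
```

```bash
(python3 -m creep '[0,0,-0.4,0,0,0,1, 0,0,-0.4,0,0,0,1]'
python3 -m creep '[0,0,-0.4,0,0,0,1, 0,0,-0.4,0,0,0,1]')|egrep 'tool|ft_'
```

```text
tool_pos: [0.4692, -0.0751, 0.0627]
ft_force: [-1.3, 0.1, 2.9]
tool_pos: [0.4692, -0.0751, 0.0626]
ft_force: [-1.8, 1.1, 5.8]
```

```bash
(python3 -m creep '[0,0,-0.5,0,0,0,1, 0,0,-0.5,0,0,0,1]'
python3 -m creep '[0,0,-0.3,0,0,0,1, 0,0,-0.3,0,0,0,1]')|egrep 'tool|ft_'
```

```text
tool_pos: [0.4692, -0.0751, 0.0625]
ft_force: [-4.2, 1.4, 7.2]
tool_pos: [0.4693, -0.0751, 0.0625]
ft_force: [-4.9, 1.9, 9.9]
```

```bash
(python3 -m creep '[0,0,-0.3,0,0,0,1, 0,0,-0.3,0,0,0,1,0,0,-0.3,0,0,0,1]'
python3 -m creep '[0,0,0,0,0,0,1, 0,0,0,0,0,0,1]')|egrep 'tool|ft_'
```

```text
tool_pos: [0.4693, -0.0752, 0.0625]
ft_force: [-7.0, 1.9, 11.1]
tool_pos: [0.4693, -0.0752, 0.0625]
ft_force: [-6.2, 1.6, 11.1]
```

```bash
(python3 -m creep '[0,0,-0.1,0,0,0,1,0,0,-0.1,0,0,0,1,0,0,-0.1,0,0,0,1,0,0,-0.1,0,0,0,1,0,0,-0.1,0,0,0,1]'
for i in 1 2 3; do python3 -m creep '[0,0,0,0,0,0,1,0,0,0,0,0,0,1,0,0,0,0,0,0,1,0,0,0,0,0,0,1,0,0,0,0,0,0,1]'; done)|egrep 't:|ft_'
```

```text
t: 21.12
ee_rot: [[0.008, -1.0, 0.001], [-1.0, -0.008, -0.0], [0.0, -0.001, -1.0]]
ft_force: [-5.8, 1.8, 11.5]
t: 21.53
ee_rot: [[0.008, -1.0, 0.001], [-1.0, -0.008, -0.0], [0.0, -0.001, -1.0]]
ft_force: [-6.5, 2.2, 11.2]
t: 21.95
ee_rot: [[0.008, -1.0, 0.001], [-1.0, -0.008, -0.0], [0.0, -0.001, -1.0]]
ft_force: [-7.1, 2.6, 11.0]
t: 22.37
ee_rot: [[0.008, -1.0, 0.001], [-1.0, -0.008, -0.0], [0.0, -0.001, -1.0]]
ft_force: [-6.3, 2.2, 11.2]
```

```bash
(python3 -m creep '[0,0,-0.1,0,0,0,1,0,0,-0.1,0,0,0,1,0,0,-0.1,0,0,0,1,0,0,-0.1,0,0,0,1,0,0,-0.1,0,0,0,1]'
for i in 1 2 3; do python3 -m creep '[0,0,0,0,0,0,1,0,0,0,0,0,0,1,0,0,0,0,0,0,1,0,0,0,0,0,0,1,0,0,0,0,0,0,1]'; done
python3 -m creep '[0,0,1,0,0,0,1,0,0,3,0,0,0,1,0,0,10,0,0,0,1,0,0,30,0,0,0,1,0,0,60,0,0,0,1]'
python3 -m creep '[0,0,40,0,0,0,1,0,0,80,0,0,0,1,0,0,100,0,0,0,1,0,0,100,0,0,0,1,0,0,100,0,0,0,1]' )|egrep 't:|ft_f|tool'
python3 - <<'E'
from h import *
import pickle
s=cam('scene');d=cam('side');pickle.dump((s,d),open('c9.pkl','wb'))
s0,d0=pickle.load(open('c8.pkl','rb'));a,b=pickle.load(open('c0.pkl','rb'))
g=lambda c:cv2.cvtColor(c['color'],cv2.COLOR_RGB2GRAY).astype(int)
for u in(275,285,320): print(u,list(zip(range(200,236,2),g(s)[200:236:2,u].tolist())))
for u in(300,310): print('side',u,list(zip(range(198,232,2),g(d)[198:232:2,u].tolist())))
# bystanders: changed? mask by colour centroid
for c0,c1,n in((a,s,'s'),(b,d,'d')):
    h=lambda c:cv2.inRange(cv2.cvtColor(c['color'],cv2.COLOR_RGB2HSV),(20,150,90),(32,255,255))
    for x in(c0,c1):
        k=np.argwhere(h(x)[:310]); k=k[(k[:,1]<240)]; print('tape',n,len(k),k.mean(0).round(1))
D=abs(g(a)-g(s)); print('diff timer/marker/bottle', [int(D[y0:y1,x0:x1].mean()) for x0,x1,y0,y1 in((343,372,184,200),(353,408,205,223),(166,192,166,210))])
E
```

```text
t: 22.78
tool_pos: [0.4693, -0.0751, 0.0625]
ee_rot: [[0.009, -1.0, 0.001], [-1.0, -0.009, -0.0], [0.0, -0.001, -1.0]]
ft_force: [-6.9, 2.2, 12.2]
t: 23.2
tool_pos: [0.4693, -0.0752, 0.0625]
ee_rot: [[0.008, -1.0, 0.001], [-1.0, -0.008, -0.0], [0.0, -0.001, -1.0]]
ft_force: [-6.2, 2.8, 11.7]
t: 23.62
tool_pos: [0.4693, -0.0751, 0.0625]
ee_rot: [[0.008, -1.0, 0.001], [-1.0, -0.008, -0.0], [0.0, -0.001, -1.0]]
ft_force: [-6.6, 3.1, 12.6]
t: 24.03
tool_pos: [0.4693, -0.0752, 0.0625]
ee_rot: [[0.008, -1.0, 0.001], [-1.0, -0.008, -0.0], [0.0, -0.001, -1.0]]
ft_force: [-6.4, 2.6, 12.5]
t: 24.45
tool_pos: [0.4674, -0.0751, 0.1186]
ee_rot: [[0.008, -1.0, -0.006], [-1.0, -0.008, -0.0], [0.0, 0.006, -1.0]]
ft_force: [0.6, -0.2, -0.1]
t: 24.87
tool_pos: [0.4697, -0.0749, 0.2221]
ee_rot: [[0.008, -1.0, 0.003], [-1.0, -0.008, 0.001], [-0.001, -0.003, -1.0]]
ft_force: [0.4, 0.1, -0.8]
275 [(200, 143), (202, 142), (204, 144), (206, 142), (208, 144), (210, 141), (212, 79), (214, 76), (216, 93), (218, 95), (220, 119), (222, 54), (224, 43), (226, 68), (228, 68), (230, 69), (232, 70), (234, 70)]
285 [(
[... 250 characters left out ...]
), (208, 59), (210, 70), (212, 71), (214, 69), (216, 69), (218, 67), (220, 69), (222, 68), (224, 72), (226, 69), (228, 70), (230, 102), (232, 104), (234, 88)]
side 300 [(198, 152), (200, 151), (202, 149), (204, 149), (206, 164), (208, 180), (210, 127), (212, 66), (214, 85), (216, 84), (218, 84), (220, 84), (222, 84), (224, 82), (226, 82), (228, 80), (230, 191)]
side 310 [(198, 89), (200, 89), (202, 88), (204, 100), (206, 179), (208, 175), (210, 82), (212, 90), (214, 81), (216, 82), (218, 82), (220, 83), (222, 82), (224, 81), (226, 86), (228, 136), (230, 180)]
tape s 255 [216.1 150.1]
tape s 257 [216.2 150.3]
tape d 496 [260.4 211.4]
tape d 500 [258.8 211.4]
diff timer/marker/bottle [3, 2, 2]
```

The lid stayed down after I released it: it sits about 3 px lower than before, which with the press height gives about 0.03 rad. The bystanders have not moved.

```bash
python3 -c 'from station import r;print(r.sign_off())'
```

```text
the job is handed in; nothing more can be done
None
```

The forceps lie flat in the case, and the lid is shut under the catch after being held at about 12 N for over a second; the timer, marker, tape and bottle have not moved, and the job is handed in.

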